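# Sort the used tubing clamps with the bench scraper

## Robot

A 6-joint arm with a two-finger parallel gripper is mounted at the origin on the work surface. World frame = base frame: x ahead of the robot, y to its left, z up, the work surface at z = 0. Lengths are in m, angles in rad, forces in N, time in s.
With the tool pointing down it reaches from about 0.35 to 0.925 m from the base axis. Payload 6.4 kg.
Tool frame: the origin (TCP) lies at the very end of the fingers, on their centre line; the grasp point (between the pads) lies ctrl.pinch_z behind it (ctrl.pinch_z is the distance from the TCP to the grasp point, in m); z points along the fingers, y is the line along which they close (so a half turn about z gives the same grasp; the last joint's range is limited). The gripper opens to 85 mm and grips with 20 to 120 N. Pads are 22 mm wide; open, the fingers measure 114 mm over their backs; the gripper's body (76 mm by 85 mm) begins 54 mm behind the grasp point. The pads swing forward as they close: fully open they stand 13 mm farther back than shut.
Start: joints at [1.129, 0.245, 1.558, -0, 1.339, -0.174], TCP at [0.172, 0.627, 0.231] pointing down, gripper open.
Joint ranges: [-3.13, 3.13], [-1.02, 2.26], [0.13, 2.54], [-0.95, 4.09], [0.21, 2.88], [-2.74, 2.74]. Speed limits (rad/s): [2.57, 2.57, 3.14, 3.14, 3.14, 3.14].

## Interface

Orientations are given as a unit quaternion [x, y, z, w].
In Python, from cell import ctrl gives the robot as it stands.
- The arm moves only by the tool servo_tool, never from a script. Its argument "steps" is a list of rows, each an object with "delta_pos": the shift along the tool's x, y, z each as a share of 0.25 m, from -1 to 1, a list of three; "twist": the turn about the tool's z as a share of 45 degrees, from -1 to 1. In form: [{"delta_pos": [x, y, z], "twist": twist}, ...]. A call has 1 to 20 rows; each row is the pose to reach, as a shift and turn from the pose commanded when the call began, along the tool's axes at that moment; what a row does not reach only later rows make up. A row lasts 1/10 s, in which the tool goes at most 50 mm and 8.59 degrees, less where a joint would pass 70% of its speed; a pose out of reach is approached as far as the arm can. A call with a number of a shift or a turn outside -1 to 1 is refused whole. A call with a gripper value outside its range is refused whole. "hand" is the opening, from 0 (shut) to 1 (fully open), set as the call begins (left out, the last holds). The fingers move at their own pace and stop on an object; "grip_force" is the grip in N (left out, the last holds). Time passes only in rows, so rows that repeat a pose let the fingers close. It gives the time, the measured TCP pose, the force, the opening and the grip force at its end, in the units of the state.
- ctrl.sense(): the state, without advancing time (a new reading comes with each control period).
- ctrl.read_camera(name): name is "scene" or "top" or "wrist"; returns the picture (420x560x3 uint8, blue, green, red); there is no depth.
- ctrl.camera_model(name): a dict with "intrinsics" (3x3 intrinsics, pixels), "R" (3x3) and "t" (3): a world point X has camera coordinates R X + t. Camera axes: x right, y down, z forward; pixel columns grow to the right and rows downward; lengths in m; the calibration is good to about 2 mm. The wrist camera is an equidistant fisheye: a pixel r from the principal point sees the ray r / f radians off the axis. A picture is of the moment at which its call begins: read the wrist's pose just before it. camera_model takes no time and is no camera call; for the wrist camera it gives the pose at the moment of the call.
- ctrl.job_done(): hands the job in; it is judged then, once.
Trained networks look in the newest picture that a camera, given by its name, has taken for a name from the list of things; names that differ only in an ending like _2 or _b are one class to them, and where a whole thing is asked for, a point or a joint stands for the part that bears it (a point fixed in the world has none). Each returns a list of dicts, best first, with "conf" (0 to 1); they miss things now and then, are a little off and sometimes report something else, mostly with a low value. They report only what shows in the picture. A call takes as long as a camera call. They do not tell look-alikes from the thing itself.
- ctrl.silhouettes(label, camera): "region" (420x560 bool, what is visible of it).
- ctrl.tip_of(label, camera): "location" ([x, y, z] in m, in the coordinates of the camera as it stood for that picture, good to about 4 mm: a listed point, or the origin of a listed thing).
The state is a dict: "clock": time; "joint_positions": joint angles; "joint_velocities": joint speeds; "effort": joint torques, N m; "eef_pos": TCP position; "eef_rot": TCP orientation; "force": force on the tool from outside, world axes, zero at the start; "moment": the same for the moment, N m; "grip_width": finger opening in m; "finger_force": force on a finger pad.
Only numpy, scipy, OpenCV 4.12 (cv2) and the standard library are available. Lean on these libraries where they do the work, as an engineer would, in place of code of your own. Each camera call takes 0.05 s, during which the arm holds its last target. There are 200 camera calls.

## Task

The used tubing clamps on the bench are dirty, so do not touch them with the gripper: take the scraper off its hook and use it to slide every clamp whose jaws are ratcheted shut right inside the plain steel pan, and every clamp whose jaws stand open right inside the wire wash basket, still open. Leave the glassware where it stands, and finish by hanging the scraper back on its hook.

Things in the scene. Friction and masses are not known exactly. Their poses are not given: they have to be found in the camera images.
- clamp1: one of three steel haemostat (scissor-type) tubing clamps lying on the bench, 125 mm long, 8 mm thick, about 60 g. Origin under its mid-length; +x to the jaw tips (62 mm), -x to the finger rings (28 mm outside diameter, ends at 65 mm), z up; pin at x 20 mm. Axes are the first half's: its ring is on the +y side, its jaw along +x. Shut: 60 mm wide at the rings, 10 mm at the jaws
- clamp1_half (a joint): angle of that clamp's second half about the pin (rad): 0 to 0.04 = jaws ratcheted shut (locked); above 0.2 = jaws open. As it grows the second ring moves to -y and the second jaw to +y. An open clamp's hinge is stiff (0.06 N m): it keeps its angle when slid, but closes if squeezed
- clamp1_tip (a point): jaw tip of the first half, 3.5 mm above its underside
- clamp1_ring_a (a point): centre of the first half's finger ring
- clamp1_ring_b (a point): centre of the second half's finger ring
- clamp2: one of three steel haemostat (scissor-type) tubing clamps lying on the bench, 125 mm long, 8 mm thick, about 60 g. Origin under its mid-length; +x to the jaw tips (62 mm), -x to the finger rings (28 mm outside diameter, ends at 65 mm), z up; pin at x 20 mm. Axes are the first half's: its ring is on the +y side, its jaw along +x. Shut: 60 mm wide at the rings, 10 mm at the jaws
- clamp2_half (a joint): angle of that clamp's second half about the pin (rad): 0 to 0.04 = jaws ratcheted shut (locked); above 0.2 = jaws open. As it grows the second ring moves to -y and the second jaw to +y. An open clamp's hinge is stiff (0.06 N m): it keeps its angle when slid, but closes if squeezed
- clamp2_tip (a point): jaw tip of the first half, 3.5 mm above its underside
- clamp2_ring_a (a point): centre of the first half's finger ring
- clamp2_ring_b (a point): centre of the second half's finger ring
- clamp3: one of three steel haemostat (scissor-type) tubing clamps lying on the bench, 125 mm long, 8 mm thick, about 60 g. Origin under its mid-length; +x to the jaw tips (62 mm), -x to the finger rings (28 mm outside diameter, ends at 65 mm), z up; pin at x 20 mm. Axes are the first half's: its ring is on the +y side, its jaw along +x. Shut: 60 mm wide at the rings, 10 mm at the jaws
- clamp3_half (a joint): angle of that clamp's second half about the pin (rad): 0 to 0.04 = jaws ratcheted shut (locked); above 0.2 = jaws open. As it grows the second ring moves to -y and the second jaw to +y. An open clamp's hinge is stiff (0.06 N m): it keeps its angle when slid, but closes if squeezed
- clamp3_tip (a point): jaw tip of the first half, 3.5 mm above its underside
- clamp3_ring_a (a point): centre of the first half's finger ring
- clamp3_ring_b (a point): centre of the second half's finger ring
- basket: wire wash basket on the left (+y) side of the work, open front facing the middle, fixed: three upright sides 40 mm high, 4 mm thick, open top, floor under 1 mm so that things slide in level with the bench; inside 260 mm wide (y), 150 mm deep (x). Origin on the bench in the middle of the open front, +x inwards, z up
- pan: plain sheet-steel pan on the right (-y) side of the work, open front facing the middle, fixed: three upright sides 40 mm high, 4 mm thick, open top, floor under 1 mm so that things slide in level with the bench; inside 260 mm wide (y), 150 mm deep (x). Origin on the bench in the middle of the open front, +x inwards, z up
- hook (a point): point on the axis of a hook rod where the scraper hangs, 178 mm up; -x along the rod to its free end. The rod is 8 mm thick, level, runs 25 mm further to -x and turns up there, its top 12 mm above the axis. It sits on a boss (34 x 24 x 34 mm) of a fixed support stand at the far side: 130 mm to +x an upright rod 12 mm thick, 300 mm high, on a foot 100 x 180 x 10 mm (x, y, z)
- scraper: T-shaped squeegee scraper, 120 g, hanging upright. Origin mid lower edge of the blade, z up the handle. Black blade 130 mm wide (x), 5 mm thick (y); grey holder 13 mm thick (y), z 24 to 44 mm; white handle: neck 18 x 22 mm (x, y), then a flat grip 16 x 34 mm from z 94 to the top at 168 mm. It can be gripped across y at z 120 to 140 mm
- scraper_eye (a point): middle of the top edge of the hanging hole, z 160 mm in the scraper's frame; 4 mm above point hook when hung. The hole runs through the grip along the scraper's x, 22 mm wide (y), from z 131 to 160 mm; the hook rod passes through it
- flask: bystander: small glass conical flask, 64 mm diameter at the foot, 104 mm high, loose; origin under its centre
- beaker: bystander: glass beaker, 50 mm diameter, 68 mm high, loose; origin under its centre
- jar: bystander: amber glass jar, 48 mm diameter, 85 mm high, loose; origin under its centre
Things that resemble listed ones, but are neither listed nor needed, are in the scene too. Of the things like the scraper, leave any that is red; of the rest the larger one is meant.

How it is judged:
By the outcome, as a careful person would: the job done as asked, in the order asked, and still so for the second after the job is handed in, with the robot touching nothing.
It also fails if it takes over 72 s, if anything falls off the work surface, if the arm or the gripper's body presses on something with over 40 N, if the wrist force passes 120 N, or if a joint passes its speed limit or range.

## Working session

There is one attempt and no reset: what is moved stays moved. The work goes in short steps, Python scripts to look and compute and a tool call to move; the robot and the scene stay as the last step left them, time stands still between calls to the robot, and variables do not carry over. Pictures are saved under pics/ and viewed, at most 10 in all, crops included, and the job is handed in when it is done.

Besides the shell and the picture viewer there is one more tool, called after "Request:" as name(argument=value, ...) on one line, values as JSON. servo_tool: Moves the arm, as the interface text tells. Shift numbers are shares of 0.25 m and turn numbers shares of 45 degrees, none past 1 either way. Its arguments: {"type":"object","properties":{"steps":{"type":"array","items":{"type":"object","properties":{"delta_pos":{"type":"array","items":{"type":"number","minimum":-1,"maximum":1}},"twist":{"type":"number","minimum":-1,"maximum":1}}}},"hand":{"type":"number"},"grip_force":{"type":"number"}},"required":["steps"]}

```bash
mkdir -p pics; ls; cat > h.py <<'E'
import numpy as np,cv2
from cell import ctrl
def world(cam,p):
    m=ctrl.camera_model(cam);return np.array(m["R"]).T@(np.array(p)-np.array(m["t"]))
def pix(cam,X):
    m=ctrl.camera_model(cam);c=np.array(m["R"])@np.array(X)+np.array(m["t"]);q=np.array(m["intrinsics"])@c;return q[:2]/q[2]
def onplane(cam,uv,z):
    m=ctrl.camera_model(cam);R=np.array(m["R"]);t=np.array(m["t"]);c=-R.T@t
    d=R.T@np.linalg.inv(np.array(m["intrinsics"]))@np.array([uv[0],uv[1],1.]);return c+d*(z-c[2])/d[2]
E
python3 - <<'E'
from h import *
np.set_printoptions(precision=3,suppress=True)
for c in("scene","top"):
    cv2.imwrite(f"pics/{c}0.png",ctrl.read_camera(c))
    for l in("clamp1","clamp1_tip","clamp1_ring_a","basket","pan","hook","scraper","scraper_eye","flask","beaker","jar"):
        for d in ctrl.tip_of(l,c):
            w=world(c,d["location"]);print(c,l,round(d["conf"],2),w,pix(c,w).round())
s=ctrl.sense();print(s["clock"],s["eef_pos"],s["eef_rot"],ctrl.pinch_z,s["grip_width"])
E
```

```text
pics
scene clamp1 0.8 [ 0.469 -0.091 -0.001] [251. 201.]
scene clamp1 0.79 [0.468 0.112 0.001] [325. 194.]
scene clamp1 0.63 [ 0.618 -0.015  0.001] [284. 247.]
scene clamp1 0.47 [ 0.733 -0.016  0.185] [289. 254.]
scene clamp1_tip 0.8 [ 0.681 -0.035  0.001] [279. 271.]
scene clamp1_tip 0.2 [0.412 0.105 0.002] [320. 178.]
scene clamp1_ring_a 0.78 [0.58  0.01  0.005] [292. 233.]
scene clamp1_ring_a 0.68 [ 0.563 -0.024  0.006] [279. 228.]
scene basket 0.71 [ 0.564 -0.027  0.004] [278. 229.]
scene basket 0.55 [ 0.534  0.222 -0.002] [370. 212.]
scene pan 0.89 [ 0.528 -0.224  0.001] [201. 223.]
scene hook 0.74 [ 0.727 -0.017  0.181] [289. 253.]
scene hook 0.67 [ 0.411 -0.13   0.009] [235. 183.]
scene scraper 0.95 [ 0.838  0.144 -0.002] [365. 329.]
scene scraper 0.84 [ 0.28  -0.251 -0.001] [193. 153.]
scene scraper 0.67 [ 0.732 -0.015  0.025] [289. 286.]
scene scraper_eye 0.67 [ 0.465 -0.093  0.001] [250. 200.]
scene scraper_eye 0.61 [ 0.279 -0.25   0.162] [182. 112.]
scene scraper_eye 0.56 [0.838 0.144 0.107] [374. 312.]
scene scraper_eye 0.41 [ 0.743 -0.184 -0.   ] [217. 301.]
scene scrape
[... 804 characters left out ...]
 155.]
top scraper 0.62 [ 0.277 -0.252  0.002] [363. 325.]
top scraper 0.49 [ 0.839  0.141 -0.003] [212. 118.]
top scraper_eye 0.74 [0.84  0.147 0.108] [204. 106.]
top scraper_eye 0.74 [ 0.28  -0.249  0.162] [375. 336.]
top scraper_eye 0.72 [0.518 0.076 0.003] [238. 236.]
top scraper_eye 0.67 [ 0.729 -0.019  0.179] [272. 144.]
top flask 0.75 [ 0.369 -0.029 -0.   ] [278. 292.]
top flask 0.7 [ 0.729 -0.02   0.025] [272. 156.]
top beaker 0.66 [0.461 0.111 0.005] [224. 258.]
top beaker 0.62 [0.72  0.168 0.002] [202. 161.]
top jar 0.69 [ 0.737 -0.182  0.001] [333. 153.]
top jar 0.35 [ 0.621 -0.024  0.005] [274. 197.]
1.2 [0.172 0.627 0.231] [ 0.133  0.991 -0.    -0.   ] 0.0187 0.08549065755493772
```

```bash
python3 - <<'E'
import cv2
a=cv2.imread("pics/top0.png")[90:350,150:410];cv2.imwrite("pics/topc.png",cv2.resize(a,(600,600),interpolation=cv2.INTER_CUBIC))
a=cv2.imread("pics/scene0.png")[90:350,160:420];cv2.imwrite("pics/scenec.png",cv2.resize(a,(600,600),interpolation=cv2.INTER_CUBIC))
E
```

```text
(no output)
```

View pics/topc.png

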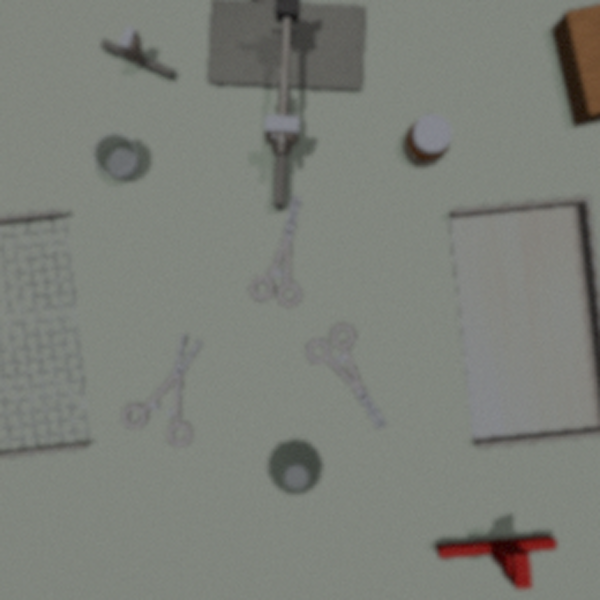

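View pics/scenec.png

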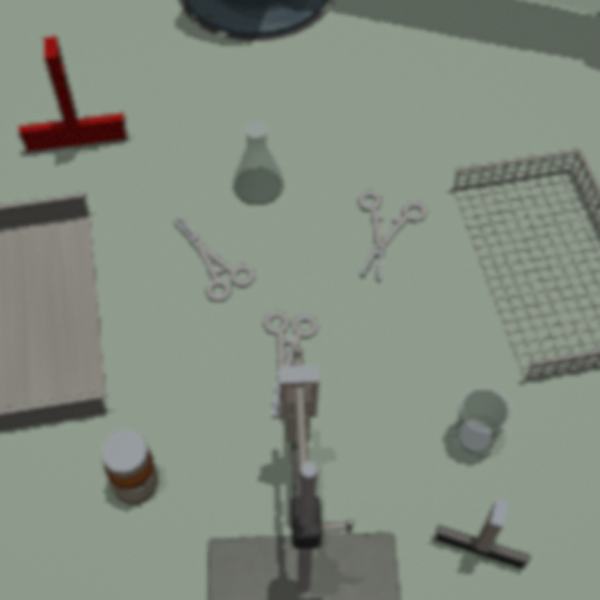

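The top crop shows three scraper-like things. One is red at raw (370,327), one is a small grey one at (211,115), and a large one hangs on the hook at (272,145–175). I choose the hanging one because it is larger and not red, with its eye at z 0.18. The clamps at raw top (273,197) and (300,254) look shut, and the one at (224,258) is open. I'll check with one close crop.

```bash
python3 - <<'E'
from h import *
np.set_printoptions(precision=3,suppress=True)
a=cv2.imread("pics/scene0.png")[205:345,240:380];b=cv2.imread("pics/top0.png")[90:290,190:330]
cv2.imwrite("pics/close.png",np.hstack([cv2.resize(a,(390,390),interpolation=3),cv2.resize(b,(410,586),interpolation=3)[:390]]))
z=lambda u,v,h=0.004:onplane("top",(150+u*260/600,90+v*260/600),h)[:2]
for n,u,v,h in [("R ring",342,335,.004),("R ring",318,350,.004),("R tip",382,425,.004),("M ring",262,290,.004),("M ring",289,293,.004),("M tip",295,200,.004),("L ring",136,413,.004),("L ring",180,432,.004),("L tip",185,338,.004),("L tip",200,344,.004),
 ("pan",452,213,.04),("pan",475,440,.04),("panback",584,203,.04),("bask",70,213,.04),("bask",90,440,.04),("foot",208,82,.01),("foot",362,90,.01)]: print(n,z(u,v,h))
m=ctrl.camera_model("wrist");R=np.array(m["R"]);c=-R.T@np.array(m["t"]);s=ctrl.sense()
from scipy.spatial.transform import Rotation as Q
print("cam in tool",Q.from_quat(s["eef_rot"]).as_matrix().T@(c-s["eef_pos"]),Q.from_quat(s["eef_rot"]).as_matrix())
E
```

```text
R ring [ 0.518 -0.085]
R ring [ 0.501 -0.057]
R tip [ 0.414 -0.13 ]
M ring [0.572 0.006]
M ring [ 0.568 -0.025]
M tip [ 0.676 -0.033]
L ring [0.432 0.153]
L ring [0.41  0.103]
L tip [0.518 0.096]
L tip [0.51  0.079]
pan [ 0.654 -0.21 ]
pan [ 0.398 -0.23 ]
panback [ 0.663 -0.36 ]
bask [0.66 0.22]
bask [0.405 0.2  ]
foot [0.814 0.065]
foot [ 0.802 -0.113]
cam in tool [ 0.066  0.    -0.143] [[-0.964  0.265 -0.   ]
 [ 0.265  0.964 -0.   ]
 [ 0.    -0.    -1.   ]]
```

View pics/close.png

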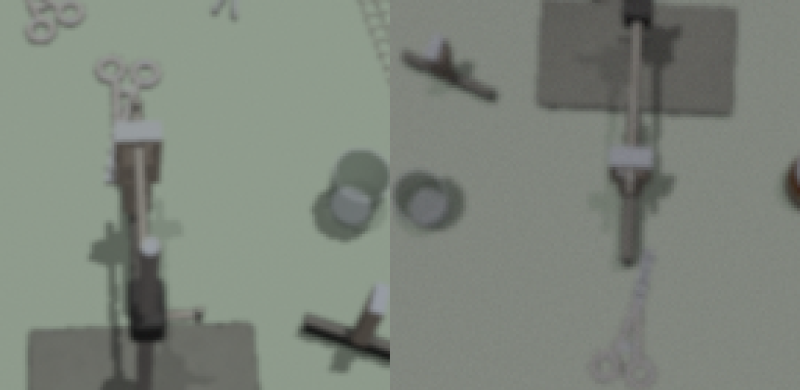

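The crop confirms it: white flat grip, grey holder, rod through the hole, and about 3.5° of yaw. Moving to above the hook.

Request:
servo_tool(steps=[{"delta_pos": [-0.943, -0.632, 0]}, {"delta_pos": [-0.943, -0.632, 0]}, {"delta_pos": [-0.943, -0.632, 0]}, {"delta_pos": [-0.943, -0.632, 0]}, {"delta_pos": [-0.943, -0.632, 0]}, {"delta_pos": [-0.943, -0.632, 0]}], hand=1)

```text
invalid input
```

Request:
servo_tool(steps=[{"delta_pos": [-0.943, -0.632, 0]}, {"delta_pos": [-0.943, -0.632, 0]}, {"delta_pos": [-0.943, -0.632, 0]}, {"delta_pos": [-0.943, -0.632, 0]}, {"delta_pos": [-0.943, -0.632, 0]}, {"delta_pos": [-0.943, -0.632, 0]}])

```text
invalid input
```

Request:
servo_tool(steps=[{"delta_pos": [-0.943, -0.632, 0], "twist": -0.264}, {"delta_pos": [-0.943, -0.632, 0], "twist": -0.264}, {"delta_pos": [-0.943, -0.632, 0], "twist": -0.264}, {"delta_pos": [-0.943, -0.632, 0], "twist": -0.264}, {"delta_pos": [-0.943, -0.632, 0], "twist": -0.264}, {"delta_pos": [-0.943, -0.632, 0], "twist": -0.264}, {"delta_pos": [-0.943, -0.632, 0], "twist": -0.264}, {"delta_pos": [-0.943, -0.632, 0], "twist": -0.264}])

```text
clock: 2.0
eef_pos: [0.3579, 0.4118, 0.2315]
eef_rot: [0.031, 1.0, 0.0, -0.0]
force: [0.5, 0.7, -0.0]
grip_width: 0.0855
finger_force: 0.0
```

Request:
servo_tool(steps=[{"delta_pos": [-0.792, -0.812, 0], "twist": 0}, {"delta_pos": [-0.792, -0.812, 0], "twist": 0}, {"delta_pos": [-0.792, -0.812, 0], "twist": 0}, {"delta_pos": [-0.792, -0.812, 0], "twist": 0}, {"delta_pos": [-0.792, -0.812, 0], "twist": 0}, {"delta_pos": [-0.792, -0.812, 0], "twist": 0}, {"delta_pos": [-0.792, -0.812, 0], "twist": 0}])

```text
clock: 2.7
eef_pos: [0.5448, 0.196, 0.2313]
eef_rot: [0.032, 1.0, -0.0, 0.0]
force: [-0.3, 0.4, -0.1]
grip_width: 0.0855
finger_force: 0.0
```

Request:
servo_tool(steps=[{"delta_pos": [-0.792, -0.812, 0], "twist": 0}, {"delta_pos": [-0.792, -0.812, 0], "twist": 0}, {"delta_pos": [-0.792, -0.812, 0], "twist": 0}, {"delta_pos": [-0.792, -0.812, 0], "twist": 0}, {"delta_pos": [-0.792, -0.812, 0], "twist": 0}, {"delta_pos": [-0.792, -0.812, 0], "twist": 0}, {"delta_pos": [-0.792, -0.812, 0], "twist": 0}, {"delta_pos": [-0.792, -0.812, 0], "twist": 0}])

```text
clock: 3.5
eef_pos: [0.7282, -0.0152, 0.2306]
eef_rot: [0.03, 1.0, 0.0, -0.001]
force: [0.5, -0.5, 0.8]
grip_width: 0.0855
finger_force: 0.0
```

```bash
python3 - <<'E'
from h import *
np.set_printoptions(precision=3,suppress=True)
m=ctrl.camera_model("wrist");R=np.array(m["R"]);t=np.array(m["t"])
cv2.imwrite("pics/w1.png",ctrl.read_camera("wrist"))
for l in("clamp1","clamp1_ring_a","clamp1_tip","hook","scraper","scraper_eye"):
    for d in ctrl.tip_of(l,"wrist"): print(l,round(d["conf"],2),R.T@(np.array(d["location"])-t))
s=ctrl.sense();print(s["clock"],s["eef_pos"],s["eef_rot"])
E
```

```text
clamp1 0.78 [ 0.62  -0.018 -0.002]
clamp1_ring_a 0.85 [ 0.572 -0.024  0.005]
clamp1_ring_a 0.76 [0.574 0.007 0.006]
clamp1_tip 0.91 [ 0.679 -0.037  0.003]
hook 0.96 [ 0.73  -0.017  0.179]
scraper 0.82 [ 0.844  0.144 -0.003]
scraper 0.79 [ 0.731 -0.018  0.019]
scraper_eye 0.88 [ 0.727 -0.017  0.186]
scraper_eye 0.57 [0.84  0.147 0.107]
3.85 [ 0.728 -0.016  0.232] [0.03 1.   0.   0.  ]
```

View pics/w1.png

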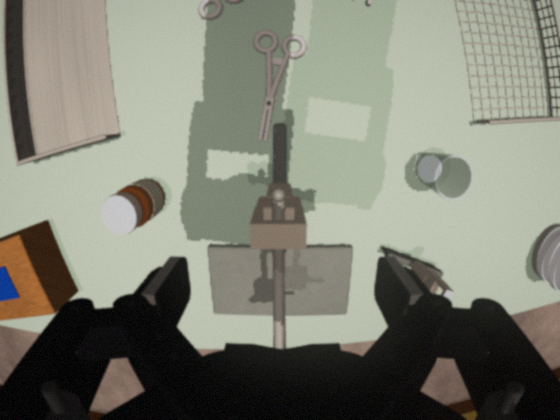

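The picture shows the scraper handle at (278,228), centred between the fingers, with the blade in line with the tool. The middle clamp at (270,90) is shut. Descending and gripping.

Request:
servo_tool(steps=[{"delta_pos": [0, -0.006, 0.1], "twist": 0}, {"delta_pos": [0, -0.006, 0.2], "twist": 0}, {"delta_pos": [0, -0.006, 0.28], "twist": 0}, {"delta_pos": [0, -0.006, 0.34], "twist": 0}, {"delta_pos": [0, -0.006, 0.38], "twist": 0}, {"delta_pos": [0, -0.006, 0.4], "twist": 0}, {"delta_pos": [0, -0.006, 0.4], "twist": 0}])

```text
clock: 4.55
eef_pos: [0.7281, -0.0185, 0.1311]
eef_rot: [0.03, 1.0, 0.0, -0.0]
force: [0.1, 0.3, -0.5]
grip_width: 0.0856
finger_force: 0.0
```

Request:
servo_tool(steps=[{"delta_pos": [0, 0, 0], "twist": 0}, {"delta_pos": [0, 0, 0], "twist": 0}, {"delta_pos": [0, 0, 0], "twist": 0}, {"delta_pos": [0, 0, 0], "twist": 0}, {"delta_pos": [0, 0, 0], "twist": 0}, {"delta_pos": [0, 0, 0], "twist": 0}, {"delta_pos": [0, 0, 0], "twist": 0}, {"delta_pos": [0, 0, 0], "twist": 0}], hand=0, grip_force=70)

```text
clock: 5.35
eef_pos: [0.7287, -0.0186, 0.1322]
eef_rot: [0.03, 1.0, -0.0, 0.001]
force: [0.6, -0.7, 5.8]
grip_width: 0.0333
finger_force: 70.3
```

Request:
servo_tool(steps=[{"delta_pos": [0, 0, -0.02], "twist": 0}, {"delta_pos": [0, 0, -0.04], "twist": 0}, {"delta_pos": [0, 0, -0.056], "twist": 0}, {"delta_pos": [0, 0, -0.056], "twist": 0}])

```text
clock: 5.75
eef_pos: [0.7283, -0.0187, 0.1457]
eef_rot: [0.03, 1.0, -0.0, 0.0]
force: [0.3, -0.1, -1.8]
grip_width: 0.0332
finger_force: 69.9
```

Request:
servo_tool(steps=[{"delta_pos": [0.04, 0, 0], "twist": 0}, {"delta_pos": [0.1, 0, 0], "twist": 0}, {"delta_pos": [0.18, 0, 0], "twist": 0}, {"delta_pos": [0.26, 0, 0], "twist": 0}, {"delta_pos": [0.32, 0, 0], "twist": 0}, {"delta_pos": [0.32, 0, 0], "twist": 0}])

```text
clock: 6.35
eef_pos: [0.6467, -0.0134, 0.1448]
eef_rot: [0.03, 1.0, 0.0, -0.001]
force: [0.2, -0.4, -0.9]
grip_width: 0.033
finger_force: 69.7
```

Request:
servo_tool(steps=[{"delta_pos": [0.12, -0.016, 0], "twist": -0.17}, {"delta_pos": [0.3, -0.04, 0], "twist": -0.344}, {"delta_pos": [0.46, -0.06, 0], "twist": -0.344}, {"delta_pos": [0.58, -0.08, 0], "twist": -0.344}, {"delta_pos": [0.64, -0.086, 0], "twist": -0.344}, {"delta_pos": [0.658, -0.088, 0], "twist": -0.344}, {"delta_pos": [0.658, -0.088, 0], "twist": -0.344}, {"delta_pos": [0.658, -0.088, 0.05], "twist": -0.344}, {"delta_pos": [0.658, -0.088, 0.1], "twist": -0.344}, {"delta_pos": [0.658, -0.088, 0.1], "twist": -0.344}])

```text
clock: 7.35
eef_pos: [0.4814, -0.0252, 0.1174]
eef_rot: [-0.105, 0.994, 0.001, -0.003]
force: [-0.2, -0.6, -1.3]
grip_width: 0.0331
finger_force: 70.2
```

```bash
cat > see.py <<'E'
from h import *
import sys
np.set_printoptions(precision=3,suppress=True)
m={c:ctrl.camera_model(c) for c in("top","scene","wrist")}
for c in sys.argv[2].split(","):
    im=ctrl.read_camera(c);cv2.imwrite(f"pics/{sys.argv[1]}_{c}.png",im)
    R=np.array(m[c]["R"]);t=np.array(m[c]["t"])
    for l in sys.argv[3].split(","):
        for d in ctrl.tip_of(l,c):
            if d["conf"]>.3: print(c,l,round(d["conf"],2),R.T@(np.array(d["location"])-t))
s=ctrl.sense();print(s["clock"],s["eef_pos"],s["eef_rot"],s["force"])
E
python3 see.py a top,scene,wrist scraper,clamp1_ring_a,clamp1_tip
```

```text
top scraper 0.95 [ 0.279 -0.252 -0.002]
top scraper 0.67 [ 0.839  0.147 -0.002]
top clamp1_ring_a 0.64 [0.58  0.009 0.006]
top clamp1_ring_a 0.63 [ 0.568 -0.022  0.002]
top clamp1_tip 0.85 [ 0.682 -0.038  0.001]
scene scraper 0.72 [0.837 0.146 0.001]
scene scraper 0.56 [ 0.278 -0.251  0.003]
scene clamp1_ring_a 0.86 [0.577 0.009 0.006]
scene clamp1_ring_a 0.49 [ 0.562 -0.029  0.004]
wrist scraper 0.67 [ 0.482 -0.024  0.007]
wrist scraper 0.54 [ 0.467 -0.093 -0.003]
wrist clamp1_ring_a 0.68 [ 0.573  0.005 -0.001]
wrist clamp1_ring_a 0.58 [ 0.568 -0.024 -0.002]
wrist clamp1_tip 0.33 [ 0.527 -0.225 -0.002]
7.95 [ 0.483 -0.026  0.121] [-0.105  0.995 -0.     0.   ] [ 0.262 -0.322 -1.704]
```

View pics/a_wrist.png

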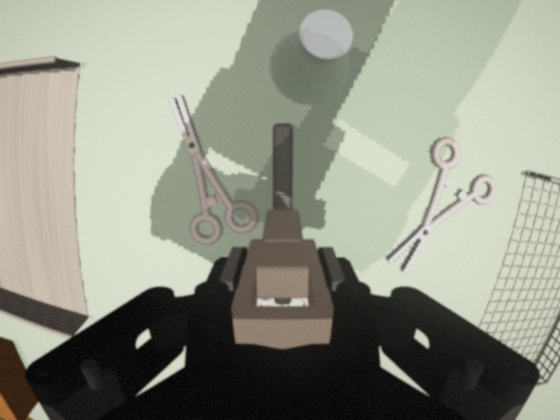

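The wrist picture shows the blade at (282,130–210), clear of the flask at (315,50). The shut clamp lies left of it at (210,180) and the open clamp right at (440,210). Lowering onto the bench with a force check.

Request:
servo_tool(steps=[{"delta_pos": [0, 0, 0.014], "twist": 0}, {"delta_pos": [0, 0, 0.026], "twist": 0}, {"delta_pos": [0, 0, 0.034], "twist": 0}, {"delta_pos": [0, 0, 0.034], "twist": 0}, {"delta_pos": [0, 0, 0.034], "twist": 0}])

```text
clock: 8.45
eef_pos: [0.4828, -0.0258, 0.1117]
eef_rot: [-0.105, 0.995, 0.0, -0.0]
force: [-0.3, 0.7, -2.0]
grip_width: 0.0328
finger_force: 70.2
```

Request:
servo_tool(steps=[{"delta_pos": [0, -0.03, 0], "twist": 0}, {"delta_pos": [0, -0.08, 0], "twist": 0}, {"delta_pos": [0, -0.13, 0], "twist": 0}, {"delta_pos": [0, -0.18, 0], "twist": 0}, {"delta_pos": [0, -0.23, 0], "twist": 0}, {"delta_pos": [0, -0.28, 0], "twist": 0}, {"delta_pos": [0, -0.33, 0], "twist": 0}, {"delta_pos": [0, -0.38, 0], "twist": 0}, {"delta_pos": [0, -0.43, 0], "twist": 0}, {"delta_pos": [0, -0.48, 0], "twist": 0}, {"delta_pos": [0, -0.53, 0], "twist": 0}, {"delta_pos": [0, -0.58, 0], "twist": 0}, {"delta_pos": [0, -0.62, 0], "twist": 0}, {"delta_pos": [0, -0.64, 0], "twist": 0}, {"delta_pos": [0, -0.64, 0], "twist": 0}])

```text
clock: 9.95
eef_pos: [0.5163, -0.183, 0.1118]
eef_rot: [-0.104, 0.995, -0.0, 0.0]
force: [0.7, 0.8, -1.2]
grip_width: 0.0333
finger_force: 70.2
```

```bash
python3 see.py b wrist clamp1,pan,clamp1_ring_a,clamp1_tip,scraper
```

```text
wrist clamp1 0.86 [ 0.465  0.114 -0.003]
wrist clamp1 0.74 [ 0.622 -0.016  0.   ]
wrist clamp1 0.7 [0.573 0.005 0.002]
wrist clamp1 0.64 [ 0.473 -0.205 -0.001]
wrist pan 0.86 [ 0.528 -0.225  0.001]
wrist clamp1_ring_a 0.9 [ 0.571 -0.027  0.001]
wrist clamp1_ring_a 0.89 [0.576 0.006 0.005]
wrist clamp1_tip 0.91 [ 0.682 -0.036  0.003]
wrist clamp1_tip 0.72 [ 0.523 -0.199  0.005]
wrist clamp1_tip 0.63 [ 0.518 -0.185  0.001]
wrist scraper 0.74 [ 0.371 -0.029 -0.002]
wrist scraper 0.59 [ 0.521 -0.183  0.   ]
10.25 [ 0.516 -0.182  0.112] [-0.105  0.994 -0.    -0.   ] [ 0.09  -0.037 -1.568]
```

View pics/b_wrist.png

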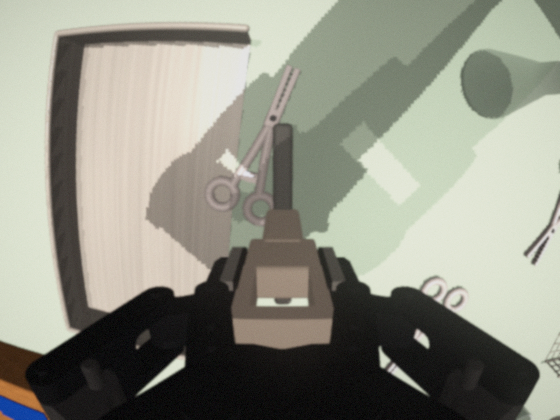

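The clamp is flush with the blade at (260,150), its tip at (295,68) clear of the pan's side wall end at (250,30). Continuing in.

Request:
servo_tool(steps=[{"delta_pos": [0, -0.03, 0], "twist": 0}, {"delta_pos": [0, -0.08, 0], "twist": 0}, {"delta_pos": [0, -0.13, 0], "twist": 0}, {"delta_pos": [0, -0.18, 0], "twist": 0}, {"delta_pos": [0, -0.23, 0], "twist": 0}, {"delta_pos": [0, -0.28, 0], "twist": 0}, {"delta_pos": [0, -0.33, 0], "twist": 0}, {"delta_pos": [0, -0.38, 0], "twist": 0}, {"delta_pos": [0, -0.42, 0], "twist": 0}, {"delta_pos": [0, -0.44, 0], "twist": 0}, {"delta_pos": [0, -0.45, 0], "twist": 0}, {"delta_pos": [0, -0.45, 0], "twist": 0}])

```text
clock: 11.45
eef_pos: [0.5396, -0.2925, 0.1118]
eef_rot: [-0.105, 0.995, -0.0, 0.0]
force: [-0.2, -0.6, -0.9]
grip_width: 0.0332
finger_force: 70.2
```

```bash
python3 see.py c wrist clamp1,clamp1_ring_a,clamp1_tip,scraper
```

```text
wrist clamp1 0.7 [ 0.62 -0.02 -0.  ]
wrist clamp1 0.61 [ 0.497 -0.316 -0.001]
wrist clamp1_ring_a 0.83 [0.579 0.008 0.004]
wrist clamp1_ring_a 0.65 [ 0.573 -0.029  0.006]
wrist scraper 0.7 [ 0.539 -0.293  0.002]
11.7 [ 0.54  -0.292  0.112] [-0.105  0.994 -0.    -0.   ] [-0.431 -0.003 -1.902]
```

View pics/c_wrist.png

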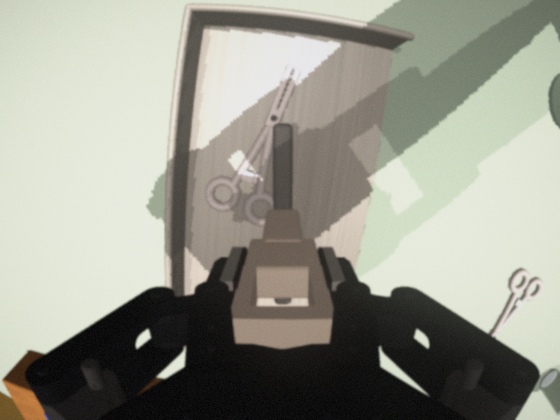

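The clamp is wholly inside the pan, around (250,140). Backing off and lifting toward the start position for the middle clamp.

Request:
servo_tool(steps=[{"delta_pos": [0, 0.06, 0], "twist": 0}, {"delta_pos": [0, 0.12, -0.03], "twist": 0}, {"delta_pos": [-0.03, 0.2, -0.1], "twist": 0.1}, {"delta_pos": [-0.1, 0.35, -0.13], "twist": 0.29}, {"delta_pos": [-0.2, 0.5, -0.13], "twist": 0.45}, {"delta_pos": [-0.3, 0.65, -0.13], "twist": 0.511}, {"delta_pos": [-0.35, 0.78, -0.13], "twist": 0.511}, {"delta_pos": [-0.35, 0.8, -0.13], "twist": 0.511}, {"delta_pos": [-0.35, 0.8, -0.13], "twist": 0.511}])

```text
clock: 12.6
eef_pos: [0.5829, -0.0768, 0.1442]
eef_rot: [0.094, 0.996, -0.0, -0.0]
force: [-0.5, 0.8, -1.3]
grip_width: 0.0333
finger_force: 70.1
```

Request:
servo_tool(steps=[{"delta_pos": [-0.02, 0.1, 0], "twist": 0}, {"delta_pos": [-0.04, 0.25, 0], "twist": 0}, {"delta_pos": [-0.06, 0.4, 0], "twist": 0}, {"delta_pos": [-0.07, 0.47, 0], "twist": 0}, {"delta_pos": [-0.07, 0.484, 0], "twist": 0}, {"delta_pos": [-0.07, 0.484, 0], "twist": 0}])

```text
clock: 13.2
eef_pos: [0.6235, 0.0361, 0.1441]
eef_rot: [0.096, 0.995, -0.0, -0.0]
force: [-0.2, -0.3, -1.4]
grip_width: 0.0328
finger_force: 70.1
```

```bash
python3 see.py d wrist clamp1,clamp1_ring_a,clamp1_tip,scraper,flask
```

```text
wrist clamp1 0.83 [ 0.622 -0.018 -0.002]
wrist clamp1 0.79 [ 0.466  0.115 -0.001]
wrist clamp1_ring_a 0.96 [0.576 0.009 0.006]
wrist clamp1_ring_a 0.95 [ 0.571 -0.027  0.005]
wrist clamp1_tip 0.87 [ 0.681 -0.036  0.003]
wrist scraper 0.66 [0.626 0.037 0.032]
wrist scraper 0.58 [ 0.839  0.145 -0.   ]
13.5 [0.624 0.036 0.144] [ 0.096  0.995 -0.    -0.   ] [ 0.465 -0.639 -0.916]
```

View pics/d_wrist.png

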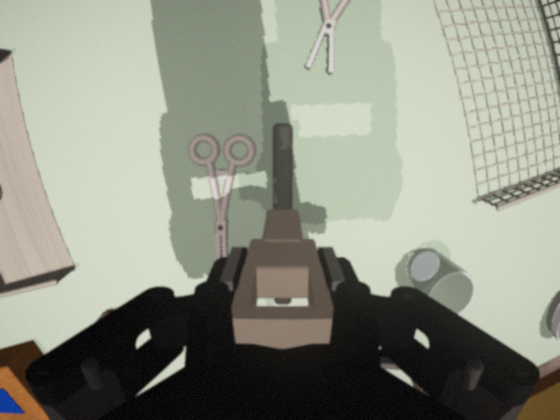

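The blade stands right of the clamp's rings at (205–240,150) and covers its length. Lowering and pushing.

Request:
servo_tool(steps=[{"delta_pos": [0, 0, 0.05], "twist": 0}, {"delta_pos": [0, 0, 0.1], "twist": 0}, {"delta_pos": [0, 0, 0.129], "twist": 0}, {"delta_pos": [0, 0, 0.129], "twist": 0}, {"delta_pos": [0, -0.04, 0.129], "twist": 0}, {"delta_pos": [0, -0.09, 0.129], "twist": 0}, {"delta_pos": [0, -0.14, 0.129], "twist": 0}, {"delta_pos": [0, -0.19, 0.129], "twist": 0}, {"delta_pos": [0, -0.24, 0.129], "twist": 0}, {"delta_pos": [0, -0.29, 0.129], "twist": 0}, {"delta_pos": [0, -0.34, 0.129], "twist": 0}, {"delta_pos": [0, -0.39, 0.129], "twist": 0}, {"delta_pos": [0, -0.44, 0.129], "twist": 0}, {"delta_pos": [0, -0.49, 0.129], "twist": 0}, {"delta_pos": [0, -0.54, 0.129], "twist": 0}, {"delta_pos": [0, -0.59, 0.129], "twist": 0}, {"delta_pos": [0, -0.64, 0.129], "twist": 0}, {"delta_pos": [0, -0.67, 0.129], "twist": 0}, {"delta_pos": [0, -0.68, 0.129], "twist": 0}])

```text
clock: 15.4
eef_pos: [0.5912, -0.1309, 0.1121]
eef_rot: [0.096, 0.995, -0.0, 0.0]
force: [0.5, -0.4, -0.8]
grip_width: 0.0334
finger_force: 70.3
```

```bash
python3 see.py e wrist clamp1,clamp1_ring_a,clamp1_tip,scraper,pan
```

```text
wrist clamp1 0.88 [ 0.491 -0.315  0.003]
wrist clamp1 0.83 [ 0.604 -0.15   0.   ]
wrist clamp1_ring_a 0.62 [ 0.554 -0.137  0.005]
wrist clamp1_ring_a 0.61 [ 0.557 -0.172  0.003]
wrist scraper 0.66 [0.842 0.144 0.002]
wrist pan 0.89 [ 0.529 -0.225  0.004]
15.7 [ 0.591 -0.13   0.112] [ 0.095  0.995 -0.    -0.   ] [-0.095  0.412 -0.519]
```

View pics/e_wrist.png

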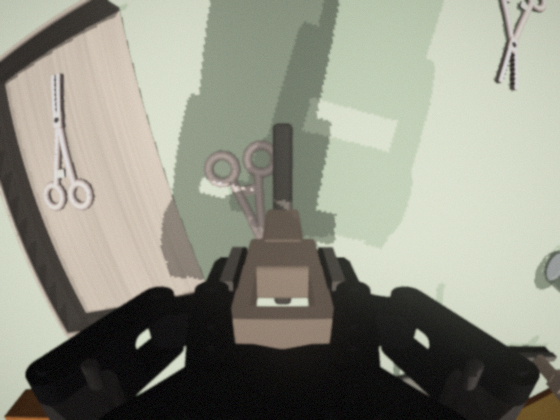

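The first clamp rests well inside the pan at (65,150). The second is on the blade, but its tip is near x 0.665, too far +x for the pan's corner. I'll turn the blade to angle the push toward −x.

Request:
servo_tool(steps=[{"delta_pos": [0.008, -0.025, 0], "twist": 0.1}, {"delta_pos": [0.018, -0.05, 0], "twist": 0.21}, {"delta_pos": [0.025, -0.07, 0], "twist": 0.32}, {"delta_pos": [0.032, -0.088, 0], "twist": 0.42}, {"delta_pos": [0.045, -0.13, 0], "twist": 0.42}, {"delta_pos": [0.06, -0.17, 0], "twist": 0.42}, {"delta_pos": [0.075, -0.21, 0], "twist": 0.42}, {"delta_pos": [0.09, -0.25, 0], "twist": 0.42}, {"delta_pos": [0.1, -0.29, 0], "twist": 0.42}, {"delta_pos": [0.11, -0.315, 0], "twist": 0.42}, {"delta_pos": [0.11, -0.315, 0], "twist": 0.42}])

```text
clock: 16.8
eef_pos: [0.5488, -0.203, 0.112]
eef_rot: [0.258, 0.966, -0.0, -0.0]
force: [-0.3, -0.2, -0.8]
grip_width: 0.0334
finger_force: 70.3
```

```bash
python3 see.py f wrist clamp1,clamp1_ring_a,clamp1_tip,pan
```

```text
wrist clamp1 0.85 [ 0.498 -0.315 -0.001]
wrist clamp1 0.67 [ 0.555 -0.226 -0.001]
wrist clamp1 0.51 [ 0.548 -0.204  0.167]
wrist clamp1_ring_a 0.9 [ 0.507 -0.233  0.004]
wrist clamp1_ring_a 0.82 [ 0.512 -0.2    0.004]
wrist clamp1_ring_a 0.41 [ 0.739 -0.184  0.003]
wrist pan 0.78 [ 0.53  -0.222  0.004]
17.05 [ 0.549 -0.202  0.112] [ 0.258  0.966  0.    -0.   ] [-0.059  0.267 -1.231]
```

View pics/f_wrist.png

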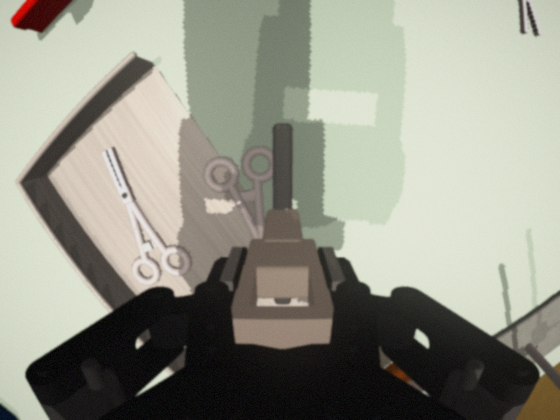

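The second clamp is entering the pan at (235,190), clear of both side walls. Now turning the blade square while pushing in. From here I'll use numbers only, as the picture allowance is spent.

Request:
servo_tool(steps=[{"delta_pos": [-0.01, -0.015, 0], "twist": -0.06}, {"delta_pos": [-0.02, -0.03, 0], "twist": -0.13}, {"delta_pos": [-0.03, -0.045, 0], "twist": -0.2}, {"delta_pos": [-0.042, -0.063, 0], "twist": -0.27}, {"delta_pos": [-0.053, -0.08, 0], "twist": -0.34}, {"delta_pos": [-0.065, -0.097, 0], "twist": -0.41}, {"delta_pos": [-0.075, -0.113, 0], "twist": -0.48}, {"delta_pos": [-0.086, -0.13, 0], "twist": -0.55}, {"delta_pos": [-0.096, -0.145, 0], "twist": -0.61}, {"delta_pos": [-0.104, -0.157, 0], "twist": -0.667}, {"delta_pos": [-0.104, -0.157, 0], "twist": -0.667}])

```text
clock: 18.15
eef_pos: [0.5524, -0.2489, 0.1119]
eef_rot: [-0.001, 1.0, 0.0, -0.0]
force: [0.1, -0.2, -0.9]
grip_width: 0.033
finger_force: 70.3
```

```bash
python3 see.py g wrist,top clamp1,clamp1_ring_a,clamp1_tip,pan
```

```text
wrist clamp1 0.79 [ 0.565 -0.273  0.001]
wrist clamp1 0.71 [ 0.496 -0.316  0.001]
wrist clamp1 0.45 [ 0.431 -0.301  0.003]
wrist clamp1_ring_a 0.76 [ 0.523 -0.299  0.004]
wrist clamp1_ring_a 0.65 [ 0.514 -0.264  0.003]
wrist pan 0.61 [ 0.531 -0.225  0.006]
top clamp1 0.85 [0.463 0.112 0.002]
top clamp1 0.47 [ 0.497 -0.318 -0.002]
top clamp1_tip 0.61 [ 0.369 -0.029  0.001]
18.65 [ 0.552 -0.249  0.112] [-0.001  1.    -0.     0.   ] [ 0.384 -0.005 -1.404]
```

Both shut clamps are in the pan, with ring edges at least 25 mm inside the front. Next is the open clamp, starting with the retreat and a path around the flask.

Request:
servo_tool(steps=[{"delta_pos": [0, 0.06, 0], "twist": 0}, {"delta_pos": [0, 0.13, -0.04], "twist": 0}, {"delta_pos": [0, 0.22, -0.1], "twist": 0.1}, {"delta_pos": [0, 0.38, -0.13], "twist": 0.28}, {"delta_pos": [0, 0.56, -0.13], "twist": 0.46}, {"delta_pos": [0, 0.74, -0.13], "twist": 0.511}, {"delta_pos": [0, 0.9, -0.13], "twist": 0.511}, {"delta_pos": [0, 0.98, -0.13], "twist": 0.511}, {"delta_pos": [0, 1, -0.13], "twist": 0.511}, {"delta_pos": [0, 1, -0.13], "twist": 0.511}])

```text
clock: 19.65
eef_pos: [0.5515, 0.0024, 0.1451]
eef_rot: [0.197, 0.98, -0.0, 0.0]
force: [0.6, 0.3, -1.0]
grip_width: 0.0334
finger_force: 70.3
```

```bash
python3 see.py i wrist,top clamp1,clamp1_ring_a,clamp1_tip,pan,basket,flask
```

```text
wrist clamp1 0.87 [ 0.568 -0.269  0.003]
wrist clamp1 0.85 [ 0.469  0.118 -0.002]
wrist clamp1 0.65 [ 0.498 -0.316 -0.001]
wrist clamp1_ring_a 0.93 [ 0.524 -0.299  0.003]
wrist clamp1_ring_a 0.77 [ 0.52  -0.265  0.003]
wrist pan 0.6 [ 0.53  -0.227  0.004]
wrist basket 0.78 [0.532 0.226 0.   ]
wrist flask 0.75 [ 0.371 -0.031  0.001]
top clamp1 0.77 [ 0.496 -0.319 -0.001]
top clamp1 0.76 [ 0.569 -0.273  0.005]
top clamp1 0.55 [0.463 0.115 0.001]
top clamp1_ring_a 0.59 [ 0.518 -0.295  0.004]
top clamp1_ring_a 0.53 [ 0.521 -0.264  0.003]
top clamp1_tip 0.71 [ 0.627 -0.272  0.005]
top pan 0.81 [ 0.524 -0.224  0.003]
top basket 0.73 [0.532 0.223 0.003]
top flask 0.52 [ 0.369 -0.029 -0.001]
20.35 [0.552 0.001 0.144] [ 0.198  0.98   0.    -0.   ] [ 0.304  0.316 -1.932]
```

Request:
servo_tool(steps=[{"delta_pos": [0.1, 0, 0], "twist": 0}, {"delta_pos": [0.25, 0, 0], "twist": 0}, {"delta_pos": [0.4, 0, 0], "twist": 0}, {"delta_pos": [0.5, 0, 0], "twist": 0}, {"delta_pos": [0.52, -0.005, 0], "twist": 0}, {"delta_pos": [0.52, -0.005, 0.03], "twist": 0}, {"delta_pos": [0.52, -0.005, 0.08], "twist": 0}, {"delta_pos": [0.52, -0.005, 0.115], "twist": 0}, {"delta_pos": [0.52, -0.005, 0.128], "twist": 0}, {"delta_pos": [0.52, -0.005, 0.128], "twist": 0}])

```text
clock: 21.35
eef_pos: [0.4312, 0.0502, 0.1115]
eef_rot: [0.198, 0.98, -0.0, -0.001]
force: [0.6, -0.1, -0.6]
grip_width: 0.0333
finger_force: 70.3
```

Request:
servo_tool(steps=[{"delta_pos": [0, 0.03, 0], "twist": 0}, {"delta_pos": [0, 0.07, 0], "twist": 0}, {"delta_pos": [0, 0.11, 0], "twist": 0}, {"delta_pos": [0, 0.15, 0], "twist": 0}, {"delta_pos": [0, 0.19, 0], "twist": 0}, {"delta_pos": [0, 0.23, 0], "twist": 0}, {"delta_pos": [0, 0.27, 0], "twist": 0}, {"delta_pos": [0, 0.31, 0], "twist": 0}, {"delta_pos": [0, 0.34, 0], "twist": 0}, {"delta_pos": [0, 0.36, 0], "twist": 0}, {"delta_pos": [0, 0.36, 0], "twist": 0}])

```text
clock: 22.45
eef_pos: [0.4667, 0.1339, 0.1126]
eef_rot: [0.198, 0.98, 0.0, 0.0]
force: [-0.1, -0.1, -2.1]
grip_width: 0.0331
finger_force: 70.4
```

```bash
python3 see.py j wrist,top clamp1,clamp1_ring_a,clamp1_tip,scraper
```

```text
wrist clamp1 0.73 [ 0.497  0.159 -0.003]
wrist clamp1 0.66 [ 0.52  -0.266  0.006]
wrist clamp1_ring_a 0.58 [ 0.525 -0.299  0.003]
wrist clamp1_ring_a 0.38 [0.44  0.17  0.002]
wrist scraper 0.95 [0.467 0.132 0.001]
wrist scraper 0.47 [0.533 0.225 0.001]
top clamp1 0.8 [ 0.568 -0.276  0.006]
top clamp1 0.76 [ 0.497 -0.319  0.   ]
top clamp1 0.51 [ 0.492  0.157 -0.003]
top clamp1_ring_a 0.74 [ 0.519 -0.263  0.001]
top clamp1_ring_a 0.69 [ 0.519 -0.295  0.002]
top clamp1_tip 0.64 [ 0.628 -0.267  0.002]
top scraper 0.66 [ 0.728 -0.019  0.178]
top scraper 0.6 [ 0.279 -0.25  -0.001]
top scraper 0.58 [ 0.84   0.141 -0.004]
22.95 [0.466 0.133 0.113] [0.198 0.98  0.    0.   ] [ 0.072  0.02  -1.295]
```

Request:
servo_tool(steps=[{"delta_pos": [0, 0.03, 0], "twist": 0}, {"delta_pos": [0, 0.07, 0], "twist": 0}, {"delta_pos": [0, 0.11, 0], "twist": 0}, {"delta_pos": [0, 0.15, 0], "twist": 0}, {"delta_pos": [0, 0.19, 0], "twist": 0}, {"delta_pos": [0, 0.23, 0], "twist": 0}, {"delta_pos": [0, 0.25, 0], "twist": 0}, {"delta_pos": [0, 0.26, 0], "twist": 0}, {"delta_pos": [0, 0.26, 0], "twist": 0}])

```text
clock: 23.85
eef_pos: [0.4918, 0.1935, 0.1125]
eef_rot: [0.198, 0.98, 0.0, 0.0]
force: [0.1, 0.7, -1.1]
grip_width: 0.0334
finger_force: 70.4
```

```bash
python3 see.py k wrist,top clamp1,clamp1_ring_a,clamp1_tip,basket
```

```text
wrist clamp1 0.69 [ 0.526  0.219 -0.001]
wrist clamp1 0.67 [ 0.57  -0.271  0.   ]
wrist clamp1_tip 0.89 [ 0.63  -0.267  0.004]
wrist clamp1_tip 0.45 [ 0.368 -0.029  0.001]
wrist basket 0.63 [0.533 0.225 0.003]
wrist basket 0.6 [ 0.373 -0.028  0.001]
top clamp1 0.7 [ 0.729 -0.019  0.18 ]
top clamp1 0.69 [ 0.497 -0.317  0.   ]
top clamp1 0.65 [ 0.567 -0.272  0.005]
top clamp1 0.39 [0.52  0.218 0.001]
top clamp1_ring_a 0.78 [ 0.521 -0.266  0.001]
top clamp1_ring_a 0.42 [ 0.519 -0.294  0.005]
top clamp1_tip 0.83 [ 0.626 -0.266  0.003]
top basket 0.87 [0.532 0.224 0.002]
24.35 [0.492 0.193 0.113] [0.198 0.98  0.    0.   ] [ 0.552 -0.322 -1.063]
```

Request:
servo_tool(steps=[{"delta_pos": [0.002, 0.02, 0], "twist": -0.03}, {"delta_pos": [0.004, 0.045, 0], "twist": -0.08}, {"delta_pos": [0.006, 0.07, 0], "twist": -0.13}, {"delta_pos": [0.009, 0.1, 0], "twist": -0.19}, {"delta_pos": [0.012, 0.13, 0], "twist": -0.25}, {"delta_pos": [0.015, 0.16, 0], "twist": -0.31}, {"delta_pos": [0.018, 0.19, 0], "twist": -0.37}, {"delta_pos": [0.021, 0.22, 0], "twist": -0.43}, {"delta_pos": [0.024, 0.25, 0], "twist": -0.49}, {"delta_pos": [0.026, 0.275, 0], "twist": -0.54}, {"delta_pos": [0.028, 0.29, 0], "twist": -0.57}, {"delta_pos": [0.028, 0.292, 0], "twist": -0.578}, {"delta_pos": [0.028, 0.292, 0], "twist": -0.578}])

```text
clock: 25.65
eef_pos: [0.5135, 0.2633, 0.1125]
eef_rot: [-0.028, 1.0, 0.0, -0.0]
force: [-0.4, 0.7, -1.5]
grip_width: 0.0331
finger_force: 70.4
```

```bash
python3 see.py l wrist,top,scene clamp1,clamp1_ring_a,clamp1_tip,basket
```

```text
wrist clamp1 0.56 [ 0.53   0.302 -0.002]
wrist clamp1_tip 0.68 [0.49  0.329 0.002]
wrist clamp1_tip 0.33 [ 0.373 -0.028  0.001]
wrist basket 0.92 [ 0.533  0.225 -0.   ]
top clamp1 0.92 [ 0.498 -0.318  0.   ]
top clamp1 0.6 [ 0.569 -0.276  0.006]
top clamp1_ring_a 0.74 [ 0.518 -0.263  0.004]
top clamp1_ring_a 0.6 [ 0.518 -0.295  0.003]
top clamp1_tip 0.64 [ 0.627 -0.268  0.004]
top clamp1_tip 0.63 [0.721 0.167 0.004]
top basket 0.85 [0.532 0.227 0.001]
scene clamp1 0.86 [ 0.565 -0.267 -0.002]
scene clamp1 0.73 [ 0.491 -0.314 -0.002]
scene clamp1 0.53 [0.532 0.296 0.002]
scene clamp1 0.38 [0.517 0.269 0.163]
scene clamp1_ring_a 0.68 [ 0.513 -0.3    0.004]
scene clamp1_ring_a 0.51 [ 0.519 -0.266  0.005]
scene clamp1_tip 0.87 [ 0.63  -0.262  0.   ]
scene basket 0.95 [ 0.529  0.221 -0.   ]
26.4 [0.514 0.263 0.113] [-0.027  1.    -0.     0.   ] [ 0.144 -0.508 -0.583]
```

Request:
servo_tool(steps=[{"delta_pos": [0, -0.06, 0], "twist": 0}, {"delta_pos": [0, -0.14, -0.03], "twist": 0}, {"delta_pos": [-0.03, -0.25, -0.09], "twist": 0.05}, {"delta_pos": [-0.1, -0.4, -0.13], "twist": 0.1}, {"delta_pos": [-0.18, -0.57, -0.13], "twist": 0.147}, {"delta_pos": [-0.26, -0.74, -0.13], "twist": 0.147}, {"delta_pos": [-0.33, -0.87, -0.13], "twist": 0.147}, {"delta_pos": [-0.35, -0.9, -0.13], "twist": 0.147}, {"delta_pos": [-0.35, -0.9, -0.13], "twist": 0.147}])

```text
clock: 27.3
eef_pos: [0.6136, 0.0415, 0.1449]
eef_rot: [0.032, 1.0, -0.0, -0.0]
force: [-0.4, 0.5, -1.0]
grip_width: 0.0326
finger_force: 70.3
```

```bash
python3 see.py m wrist,top,scene clamp1,clamp1_ring_a,clamp1_tip; python3 - <<'E'
from h import *
# wire-free measure of open clamp: silhouette principal extents on bench
for c in("top","scene"):
    for d in ctrl.silhouettes("clamp1",c):
        v,u=np.nonzero(d["region"])
        if len(u)<20: continue
        P=np.array([onplane(c,p,.004)[:2] for p in np.c_[u,v]]);(x,y),w,a=cv2.minAreaRect(P.astype(np.float32)*1000)
        print(c,round(d["conf"],2),round(x),round(y),np.round(w),"min",P.min(0).round(3),"max",P.max(0).round(3))
E
```

```text
wrist clamp1 0.74 [ 0.568 -0.27   0.002]
wrist clamp1 0.64 [ 0.532  0.301 -0.004]
wrist clamp1_ring_a 0.81 [ 0.514 -0.266  0.006]
wrist clamp1_ring_a 0.35 [0.49  0.334 0.003]
wrist clamp1_tip 0.69 [ 0.629 -0.27   0.004]
top clamp1 0.86 [ 0.496 -0.318 -0.   ]
top clamp1 0.82 [ 0.57  -0.274  0.005]
top clamp1 0.75 [ 0.524  0.296 -0.   ]
top clamp1_ring_a 0.62 [ 0.518 -0.267  0.001]
top clamp1_ring_a 0.58 [ 0.518 -0.298  0.006]
top clamp1_tip 0.77 [ 0.628 -0.269  0.003]
top clamp1_tip 0.54 [ 0.365 -0.029 -0.003]
scene clamp1 0.9 [ 0.567 -0.269 -0.   ]
scene clamp1 0.89 [ 0.491 -0.315 -0.   ]
scene clamp1 0.77 [0.531 0.291 0.   ]
scene clamp1_ring_a 0.76 [ 0.519 -0.263  0.006]
scene clamp1_ring_a 0.63 [ 0.516 -0.298  0.002]
scene clamp1_tip 0.72 [ 0.629 -0.265 -0.   ]
scene clamp1_tip 0.67 [0.479 0.275 0.004]
scene clamp1_tip 0.39 [ 0.368 -0.026  0.   ]
27.9 [0.613 0.044 0.145] [0.03 1.   0.   0.  ] [-0.609  0.93  -1.455]
top 0.91 494 -327 [ 59. 128.] min [ 0.43  -0.358] max [ 0.558 -0.299]
top 0.81 514 285 [ 78. 115.] min [0.463 0.266] max [0.583 0.343]
top 0.59 560 -265 [127.  59.] min [ 0.5   -0.312] max [ 0.628 -0.253]
top 0.18 533 -288 [60. 25.] min [ 0.507 -0.312] max [ 0.564 -0.278]
scene 0.8 521 284 [ 75. 107.] min [0.462 0.269] max [0.582 0.341]
scene 0.63 497 -327 [125.  56.] min [ 0.433 -0.352] max [ 0.559 -0.295]
scene 0.62 561 -261 [123.  57.] min [ 0.502 -0.307] max [ 0.628 -0.25 ]
```

All three clamps are in place. The open one still spans 75–78 mm across, against 59 for the shut ones. Re-hanging now.

Request:
servo_tool(steps=[{"delta_pos": [-0.04, -0.06, -0.006], "twist": 0}, {"delta_pos": [-0.09, -0.14, -0.006], "twist": 0}, {"delta_pos": [-0.13, -0.2, -0.006], "twist": 0}, {"delta_pos": [-0.145, -0.218, -0.006], "twist": 0}, {"delta_pos": [-0.145, -0.218, -0.006], "twist": 0}, {"delta_pos": [-0.145, -0.218, -0.006], "twist": 0}])

```text
clock: 28.6
eef_pos: [0.6459, -0.013, 0.1463]
eef_rot: [0.03, 1.0, 0.0, -0.0]
force: [-0.5, 0.6, -1.4]
grip_width: 0.0332
finger_force: 70.3
```

```bash
python3 see.py n wrist,top,scene hook,scraper_eye,scraper; python3 see.py n2 top hook
```

```text
wrist scraper_eye 0.67 [ 0.641 -0.016  0.199]
wrist scraper 0.97 [ 0.65  -0.015  0.035]
wrist scraper 0.67 [ 0.525 -0.296  0.003]
top hook 0.75 [ 0.727 -0.018  0.181]
top scraper_eye 0.56 [ 0.282 -0.248  0.161]
top scraper_eye 0.51 [0.841 0.145 0.108]
top scraper 0.93 [ 0.278 -0.251  0.001]
top scraper 0.65 [ 0.837  0.142 -0.001]
top scraper 0.55 [ 0.65  -0.014  0.037]
scene hook 0.84 [ 0.73  -0.017  0.182]
scene hook 0.51 [ 0.525 -0.223  0.002]
scene scraper_eye 0.89 [ 0.28  -0.251  0.161]
scene scraper_eye 0.7 [ 0.365 -0.026  0.001]
scene scraper_eye 0.68 [0.839 0.146 0.104]
scene scraper 0.93 [ 0.647 -0.006  0.038]
scene scraper 0.86 [0.84  0.147 0.001]
scene scraper 0.56 [ 0.277 -0.254 -0.001]
29.2 [ 0.646 -0.013  0.147] [ 0.03  1.   -0.   -0.  ] [ 0.42  -0.756 -0.794]
top hook 0.9 [ 0.728 -0.019  0.18 ]
29.3 [ 0.646 -0.013  0.147] [ 0.03  1.   -0.    0.  ] [-0.124  1.058 -1.773]
```

Request:
servo_tool(steps=[{"delta_pos": [-0.03, 0, 0], "twist": 0}, {"delta_pos": [-0.08, 0, 0], "twist": 0}, {"delta_pos": [-0.13, 0, 0], "twist": 0}, {"delta_pos": [-0.18, 0, 0], "twist": 0}, {"delta_pos": [-0.23, 0, 0], "twist": 0}, {"delta_pos": [-0.28, 0, 0], "twist": 0}, {"delta_pos": [-0.32, 0, 0], "twist": 0}, {"delta_pos": [-0.33, 0, 0], "twist": 0}, {"delta_pos": [-0.33, 0, 0], "twist": 0}])

```text
clock: 30.2
eef_pos: [0.7288, -0.0183, 0.1463]
eef_rot: [0.03, 1.0, -0.0, -0.0]
force: [-0.5, -0.4, -0.3]
grip_width: 0.033
finger_force: 70.3
```

Request:
servo_tool(steps=[{"delta_pos": [0, 0, 0.02], "twist": 0}, {"delta_pos": [0, 0, 0.035], "twist": 0}, {"delta_pos": [0, 0, 0.045], "twist": 0}, {"delta_pos": [0, 0, 0.053], "twist": 0}, {"delta_pos": [0, 0, 0.058], "twist": 0}, {"delta_pos": [0, 0, 0.058], "twist": 0}])

```text
clock: 30.8
eef_pos: [0.7286, -0.0182, 0.1323]
eef_rot: [0.03, 1.0, -0.0, 0.0]
force: [-0.4, 0.1, -0.8]
grip_width: 0.0333
finger_force: 70.7
```

Request:
servo_tool(steps=[{"delta_pos": [0, 0, 0.003], "twist": 0}, {"delta_pos": [0, 0, 0.005], "twist": 0}, {"delta_pos": [0, 0, 0.005], "twist": 0}])

```text
clock: 31.1
eef_pos: [0.7288, -0.0182, 0.1322]
eef_rot: [0.03, 1.0, -0.0, 0.0]
force: [-4.8, 0.3, 5.4]
grip_width: 0.0329
finger_force: 70.9
```

Request:
servo_tool(steps=[{"delta_pos": [0, 0, 0], "twist": 0}, {"delta_pos": [0, 0, 0], "twist": 0}, {"delta_pos": [0, 0, 0], "twist": 0}, {"delta_pos": [0, 0, 0], "twist": 0}, {"delta_pos": [0, 0, 0], "twist": 0}, {"delta_pos": [0, 0, 0], "twist": 0}, {"delta_pos": [0, 0, 0], "twist": 0}, {"delta_pos": [0, 0, 0], "twist": 0}], hand=1, grip_force=20)

```text
clock: 31.9
eef_pos: [0.7286, -0.0182, 0.1308]
eef_rot: [0.03, 1.0, -0.0, 0.0]
force: [-0.8, 0.8, 0.1]
grip_width: 0.0858
finger_force: 0.0
```

Request:
servo_tool(steps=[{"delta_pos": [0, 0, -0.04], "twist": 0}, {"delta_pos": [0, 0, -0.1], "twist": 0}, {"delta_pos": [0, 0, -0.2], "twist": 0}, {"delta_pos": [0, 0, -0.3], "twist": 0}, {"delta_pos": [0, 0, -0.4], "twist": 0}, {"delta_pos": [0, 0, -0.45], "twist": 0}, {"delta_pos": [0.2, 0, -0.45], "twist": 0}, {"delta_pos": [0.4, 0, -0.45], "twist": 0}, {"delta_pos": [0.4, 0, -0.45], "twist": 0}, {"delta_pos": [0.4, 0, -0.45], "twist": 0}])

```text
clock: 32.9
eef_pos: [0.6278, -0.012, 0.2436]
eef_rot: [0.03, 1.0, -0.0, 0.0]
force: [0.3, -0.0, 0.9]
grip_width: 0.0851
finger_force: 0.0
```

```bash
python3 see.py o top,scene,wrist hook,scraper_eye,scraper,clamp1,flask,beaker,jar
```

```text
top hook 0.91 [ 0.73  -0.018  0.183]
top scraper_eye 0.96 [ 0.282 -0.251  0.162]
top scraper_eye 0.61 [0.843 0.148 0.108]
top scraper_eye 0.58 [ 0.726 -0.019  0.179]
top scraper_eye 0.37 [ 0.486  0.33  -0.   ]
top scraper 0.8 [ 0.281 -0.253 -0.002]
top scraper 0.55 [0.839 0.142 0.   ]
top clamp1 0.9 [0.529 0.295 0.005]
top clamp1 0.87 [ 0.57  -0.275  0.001]
top clamp1 0.6 [ 0.495 -0.32   0.001]
top flask 0.66 [ 0.368 -0.028 -0.   ]
top beaker 0.79 [0.722 0.172 0.001]
top jar 0.59 [ 0.737 -0.181  0.004]
scene hook 0.69 [ 0.728 -0.018  0.181]
scene scraper_eye 0.94 [ 0.279 -0.25   0.161]
scene scraper_eye 0.91 [ 0.731 -0.016  0.183]
scene scraper_eye 0.63 [0.838 0.148 0.106]
scene scraper_eye 0.44 [ 0.541 -0.336  0.008]
scene scraper 0.95 [0.836 0.146 0.002]
scene scraper 0.65 [ 0.275 -0.253  0.001]
scene scraper 0.58 [ 0.727 -0.017  0.024]
scene clamp1 0.84 [ 0.567 -0.265  0.004]
scene clamp1 0.83 [ 0.53   0.296 -0.   ]
scene clamp1 0.55 [ 0.494 -0.316  0.001]
scene beaker 0.57 [0.721 0.162 0.005]
scene jar 0.68 [ 0.74  -0.178 -0.001]
scene jar 0.67 [0.723 0.163 0.006]
scene jar 0.66 [ 0.729 -0.015  0.021]
wrist hook 0.91 [ 0.728 -0.019  0.177]
wrist hook 0.42 [ 0.736 -0.184  0.003]
wrist scraper_eye 0.74 [ 0.727 -0.016  0.187]
wrist scraper 0.58 [ 0.73  -0.019  0.021]
wrist clamp1 0.85 [ 0.497 -0.317 -0.001]
wrist clamp1 0.73 [ 0.567 -0.269 -0.002]
wrist clamp1 0.72 [ 0.529  0.297 -0.004]
wrist beaker 0.91 [ 0.719  0.166 -0.001]
wrist jar 0.58 [ 0.734 -0.183  0.   ]
34.1 [ 0.629 -0.012  0.243] [ 0.03  1.   -0.   -0.  ] [ 0.181 -0.647 -0.391]
```

The scraper is back on its hook (eye 0.183, foot 0.022), the glassware is unmoved, and all the clamps are in place. Handing in.

```bash
python3 -c "
from cell import ctrl
print(ctrl.job_done())"
```

```text
the job is handed in; nothing more can be done
None
```

The job is handed in at about 34 s of the 72 s limit: both shut clamps are in the steel pan, the open clamp is in the wire basket and still open, the scraper hangs on its hook and the glassware has not moved. The end state was checked from detector readings only, because the 10-picture allowance was already used, and the judge's result was not shown.

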